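# Rack two cups and wedge up the draining board

## Task

Stand the two upturned enamel cups in the draining board's pockets so that they drain: first the tall cup in pocket one (one raised dot, next to the hinge), then the short cup in pocket two (two dots). Then slide the wooden wedge flat along the ledge, thin end first, under the middle of the board's free end until that end just lifts, about half a centimetre clear of the ledge, and finish still gripping the wedge there; nothing is let go at the end, and only the wedge holds the board up. Leave the basin, plate, brush and chopstick rest where they are.

Things in the scene. Friction and masses are not known exactly. Their poses are not given: they have to be found in the camera images.
- drain_base: Fixed hinge bracket of the draining board; origin on the ledge under the board's middle. White plastic board 150 mm (x) by 240 mm (y), 16 mm thick, about 0.6 kg; underside 12 mm, top 28 mm above the ledge. Hinged at its -y end (axis along x, y = -130 mm, 20 mm up). Free end at y = +120 mm: 22 mm square rubber feet at its corners leave a gap 102 mm wide, 12 mm high; the wedge enters along -y.
- drainboard (a joint): Hinge angle of the board: 0 when it lies down with its feet on the ledge, growing as the free end rises; 0.01 rad lifts the free end by 2.5 mm. It swings freely and falls back under its own weight.
- pocket1 (a point): Pocket one, the one next to the hinge, marked with one raised dot: centre of its floor, 17 mm above the ledge when the board is down. Round pocket 52 mm across, 11 mm deep. Axes as the board's.
- pocket2 (a point): Pocket two, the one nearer the free end, marked with two raised dots: centre of its floor. Same size; its centre is 85 mm from pocket one.
- free_edge (a point): Middle of the lower edge of the board's free end, 12 mm above the ledge when the board is down; its y axis points outwards from the board, away from the hinge.
- tall_cup_center (a point): Tall glazed enamel cup, upside down (mouth on the ledge), closed on top: straight round cylinder 46 mm across, 68 mm high, 120 g. The point is at its centre, half-way up (34 mm).
- short_cup_center (a point): Short glazed enamel cup, upside down, closed on top: straight round cylinder 46 mm across, 46 mm high, 90 g. The point is at its centre, half-way up (23 mm).
- tall_cup: The tall cup; origin at the centre of its underside.
- short_cup: The short cup; origin at the centre of its underside.
- wedge: Plain wooden wedge, 30 mm wide (x), 130 mm long (y), 100 g, lying flat. Thin end (4 mm thick) at -y; the ramp rises evenly over 95 mm to 30 mm thick, then comes an upright grip block 35 mm long and 40 mm high at the +y end. Origin on the underside, in the middle.
- wedge_grip (a point): Centre of the wedge's grip block, half-way up (20 mm above the underside): grip it across its 30 mm width (x). 47.5 mm behind (+y) the origin.
- wedge_tip (a point): Middle of the wedge's thin end, on the underside; 65 mm ahead (-y) of the origin. The ramp touches the board's edge when the tip is about 29 mm under it; about 52 mm lifts the edge by some 6 mm.
- basin: Bystander: shallow white enamel basin, 230 mm across, 50 mm high; origin under its centre.
- plate: Bystander: red plastic plate, 150 mm across, 20 mm high; origin under its centre.
- brush: Bystander: washing-up brush with a stiff handle, 240 mm long, bristles down on the ledge; origin under its middle, length along its x.
- chopstick_rest: Bystander: dark wooden chopstick rest, 18 x 60 x 15 mm; origin under its centre.
There are look-alikes about, which are no part of the job. What is shaped like the short_cup but green or pink is not meant. There is more than one size of the wedge; the job needs the larger.

How it is judged:
By the outcome, as a careful person would: the job done as asked, in the order asked, and still so for the second after the job is handed in, while the arm keeps its last pose, push and grip.
It also fails if it takes over 66 s, if anything falls off the work surface, if the arm or the gripper's body presses on something with over 40 N, if the wrist force passes 120 N, or if a joint passes its speed limit or range.

## Robot

A 7-joint arm with a two-finger parallel gripper is mounted at the origin on the work surface. World frame = base frame: x ahead of the robot, y to its left, z up, the work surface at z = 0. Lengths are in m, angles in rad, forces in N, time in s.
With the tool pointing down it reaches from about 0.425 to 0.825 m from the base axis. Payload 3.6 kg.
Tool frame: the origin (TCP) lies at the very end of the fingers, on their centre line; the grasp point (between the pads) lies 19 mm behind it; x points along the fingers, z is the direction in which the jaws open and shut, and the axes are right-handed (so a half turn about x gives the same grasp; the last joint's range is limited). The gripper opens to 85 mm and grips with 20 to 120 N. Pads are 22 mm wide; open, the fingers measure 114 mm over their backs; the gripper's body (76 mm by 85 mm) begins 54 mm behind the grasp point. The pads swing forward as they close: fully open they stand 13 mm farther back than shut.
Start: joints at [-1.185, 0.615, -0.013, 1.423, 0.008, 1.103, -0.04], TCP at [0.26, 0.596, 0.231] pointing down, gripper open.
Joint ranges: [-3.12, 3.12], [-0.3, 2.06], [-1.34, 1.32], [0.26, 2.42], [-1.36, 4.5], [0.01, 1.98], [-2.84, 2.84]. Speed limits (rad/s): [2.79, 2.79, 3.14, 3.14, 3.14, 3.14, 3.14].

## Interface

Orientations are given as a 3x3 rotation matrix whose columns are the frame's x, y, z axes.
In Python, from workcell import telemetry, imaging, order gives the robot as it stands. The module is installed in compiled form; this text tells all that it offers.
- The arm moves only by the tool jog_arm, never from a script. Its argument "moves" is a list that holds one entry, the list of rows, each a list of 7 numbers: the shift along the tool's x, y, z in cm, then the turn, a rotation vector about the tool's x, y, z in degrees, then the finger opening in cm, from 0 to 8.54. A call has 1 to 5 rows; each row shifts and turns the commanded pose from where the row before left it, along the tool's axes as they then stand; what a row does not reach is not made up. A row lasts 1/12 s, in which the tool goes at most 41.7 mm and 7.16 degrees, less where a joint would pass 70% of its speed; a pose out of reach is approached as far as the arm can. A call is refused whole if a number of a shift passes 4.17 or a number of a turn 7.16, either way. A call with a gripper value outside its range is refused whole. The fingers move at their own pace and stop on an object; "force" is the grip in N (left out, the last holds). Time passes only in rows, so rows that do not move let the fingers close. It gives the time, the measured TCP pose, the force and the opening at its end, in the units of the state.
- telemetry.get_obs(): the state, without advancing time (a new reading comes with each control period).
- imaging.capture(name): name is "scene" or "top" or "wrist"; returns (picture, depth): 400x640x3 uint8, blue, green, red; 400x640 float32, m along the optical axis (not along the pixel's ray), 0 where there is no reading.
- imaging.camera_model(name): a dict with "fx", "fy", "cx", "cy" (pixels), "view" (4x4, takes a point from world to camera coordinates). Camera axes: x right, y down, z forward; pixel columns grow to the right and rows downward; lengths in m; the calibration is good to about 2 mm. A picture is of the moment at which its call begins: read the wrist's pose just before it. camera_model takes no time and is no camera call; for the wrist camera it gives the pose at the moment of the call.
- order.close_job(): hands the job in, once; it reports no verdict.
The state is a dict: "time": time; "q": joint angles; "qd": joint speeds; "effort": joint torques, N m; "eef_pos": TCP position; "tcp_rot": TCP orientation; "contact_force": force on the tool from outside, world axes, zero at the start; "ft_torque": the same for the moment, N m; "gripper_width": finger opening in m.
Only numpy, scipy, OpenCV 4.12 (cv2) and the standard library are available. Lean on these libraries where they do the work, as an engineer would, in place of code of your own. Each camera call takes 0.05 s, during which the arm holds its last target. There are 200 camera calls.

## Working session

There is one attempt and no reset: what is moved stays moved. The work goes in short steps, Python scripts to look and compute and a tool call to move; the robot and the scene stay as the last step left them, time stands still between calls to the robot, and variables do not carry over. Pictures are saved under pics/ and viewed, about 8 in all and at most 12, crops included, and the job is handed in when it is done.

Besides the shell and the picture viewer there is one more tool, called after ">>>" as name(argument=value, ...) on one line, values as JSON. jog_arm: Moves the arm, as the interface text tells. Its arguments: {"type":"object","properties":{"moves":{"type":"array"},"force":{"type":"number"}},"required":["moves"]}

```bash
mkdir -p pics; cat > h.py <<'E'
import numpy as np, cv2
from workcell import telemetry, imaging, order
def cap(n,f=None):
    m=imaging.camera_model(n); im,d=imaging.capture(n)
    if f: cv2.imwrite('pics/'+f+'.png',im); np.savez('pics/'+f+'.npz',d=d,**{k:np.array(m[k]) for k in m})
    return im,d,m
def world(f,u,v,z=None,r=1):
    """pixel -> world by depth (median), or on the plane z"""
    a=np.load('pics/'+f+'.npz'); T=np.linalg.inv(a['view'])
    ray=np.array([(u-a['cx'])/a['fx'],(v-a['cy'])/a['fy'],1])
    if z is None:
        p=a['d'][int(v)-r:int(v)+r+1,int(u)-r:int(u)+r+1]; s=np.median(p[p>0])
    else:
        s=(z-T[2,3])/(T[:3,:3]@ray)[2]
    return T[:3,:3]@(ray*s)+T[:3,3]
E
python3 - <<'E'
from h import *
s=telemetry.get_obs(); print(s)
for n in('scene','top'):
    im,d,m=cap(n,n+'0'); print(n,m['fx'],np.round(np.linalg.inv(m['view']),3).tolist())
E
```

```text
{'time': 0.0, 'q': array([-1.18548582,  0.61593257, -0.01259483,  1.42493975,  0.00810362,
        1.10338501, -0.04040478]), 'qd': array([ 0.00210782, -0.00087826,  0.00105295, -0.00078303,  0.00045178,
       -0.00012737,  0.00176142]), 'effort': array([-3.99120363e-04, -4.69215310e+01,  2.58953143e-01, -1.71035510e+01,
        9.90105240e-03,  9.49264853e-03, -1.56034716e-06]), 'eef_pos': array([0.25986664, 0.59494278, 0.230116  ]), 'tcp_rot': array([[-9.96345709e-04, -9.16416102e-01,  4.00225605e-01],
       [-2.41702630e-03,  4.00226842e-01,  9.16412916e-01],
       [-9.99996583e-01, -5.42917379e-05, -2.61376612e-03]]), 'contact_force': array([0.64659009, 0.0460725 , 0.07388713]), 'ft_torque': array([-0.02705225,  0.03119606, -0.01566819]), 'gripper_width': 0.0849602086912584}
scene 402.115668114547 [[-0.597, 0.623, -0.505, 1.097], [0.802, 0.473, -0.365, 0.425], [0.011, -0.623, -0.782, 0.956], [0.0, 0.0, 0.0, 1.0]]
top 474.66490038547136 [[-0.011, -0.998, 0.065, 0.449], [-1.0, 0.012, 0.011, -0.017], [-0.012, -0.065, -0.998, 1.62], [0.0, 0.0, 0.0, 1.0]]
```

View pics/scene0.png

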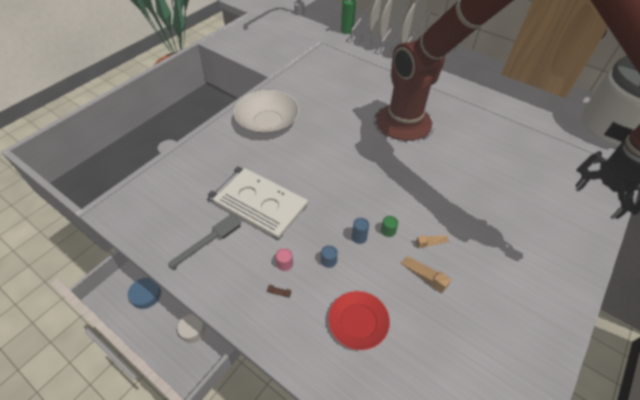

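View pics/top0.png

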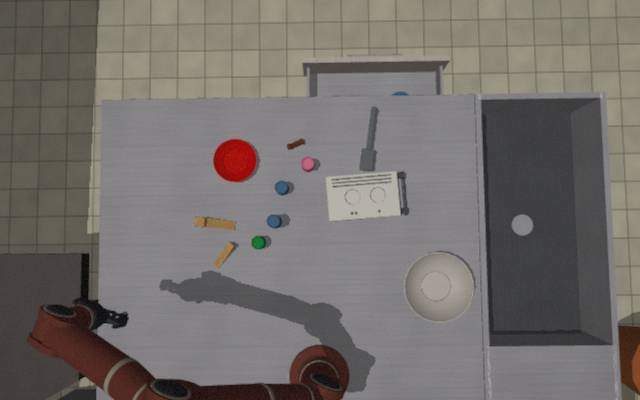

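The scene picture shows the board at about (258,202), the tall blue cup at (360,230) and the short blue cup at (329,256). In the top view these are tall (274,221), short (282,188), large wedge (215,223) with its thin end to the right, and the board at 327–400 × 173–220 with its hinge on the right. I'll measure them by segmentation.

```bash
python3 - <<'E'
from h import *
im=cv2.imread('pics/top0.png'); hsv=cv2.cvtColor(im,cv2.COLOR_BGR2HSV)
a=np.load('pics/top0.npz'); T=np.linalg.inv(a['view']); d=a['d']
v,u=np.mgrid[0:400,0:640]
P=np.stack([(u-a['cx'])/a['fx']*d,(v-a['cy'])/a['fy']*d,d],-1)@T[:3,:3].T+T[:3,3]
print('ledge z',[round(P[y,x,2],4) for y,x in((150,340-60),(250,330),(205,305))])
def box(n,u0,u1,v0,v1,zmin,zmax=.2):
    m=np.zeros(d.shape,bool); m[v0:v1,u0:u1]=1; m&=(P[...,2]>zmin)&(P[...,2]<zmax)&(d>0)
    pts=P[m]; r=cv2.minAreaRect((pts[:,:2]*1000).astype(np.float32))
    print(n,len(pts),'mean',pts.mean(0).round(4),'zmed/max',np.median(pts[:,2]).round(4),pts[:,2].max().round(4),'rect',np.round(r[0],1),np.round(r[1],1),round(r[2],1))
box('tall',262,288,208,233,.055)
box('short',270,295,176,200,.036)
box('wedge',188,242,210,236,.01)
box('grip',188,242,210,236,.034)
box('board',318,402,166,226,.018,.06)
box('smallw',210,242,236,272,.01)
box('green',246,270,231,255,.03)
box('pink',298,318,153,174,.03)
c=cv2.resize(im[120:280,180:420],None,fx=3.3,fy=3.3,interpolation=cv2.INTER_CUBIC); cv2.imwrite('pics/c1.png',c)
E
```

```text
ledge z [np.float64(-0.0021), np.float64(-0.0062), np.float64(-0.0004)]
tall 146 mean [0.5123 0.1464 0.0652] zmed/max 0.0652 0.0743 rect [512.7 147.3] [43.6 39.5] 88.8
short 141 mean [0.6252 0.1223 0.0437] zmed/max 0.044 0.0533 rect [625.7 122.6] [42.3 42.7] 70.0
wedge 302 mean [0.5093 0.3596 0.027 ] zmed/max 0.0255 0.0508 rect [521.8 337.5] [150.2  60. ] 83.0
grip 100 mean [0.5137 0.3949 0.0404] zmed/max 0.0406 0.0508 rect [512.9 390.2] [47.7 29.5] 83.0
board 3071 mean [ 0.5972 -0.1542  0.0274] zmed/max 0.0275 0.041 rect [ 609.5 -158.1] [178.8 257. ] 4.1
smallw 149 mean [0.4106 0.3122 0.0203] zmed/max 0.0192 0.0374 rect [396.9 321.3] [76.5 90.8] 15.0
green 143 mean [0.442  0.2006 0.044 ] zmed/max 0.0439 0.0526 rect [442.2 200.7] [41.8 42.6] 67.5
pink 140 mean [0.7039 0.0332 0.0436] zmed/max 0.0438 0.0551 rect [703.9  33.4] [42.1 42.5] 51.3
```

View pics/c1.png

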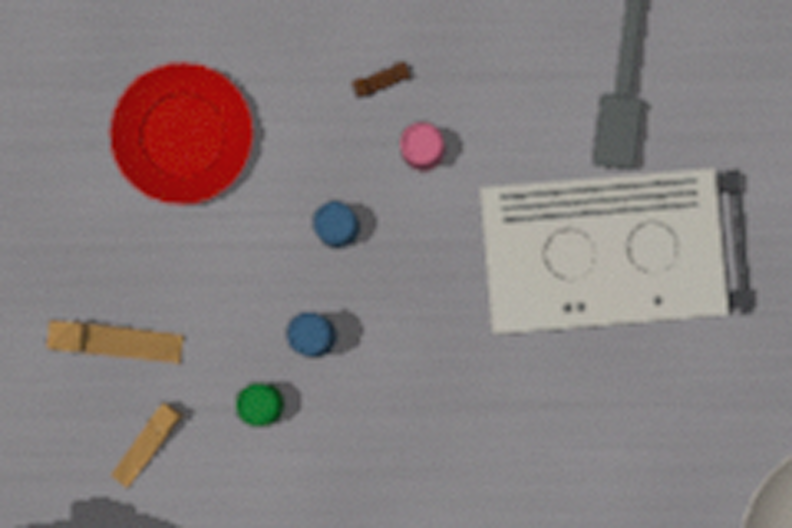

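The crop shows board corners at (482,187), (714,170), (727,313) and (494,332), pocket one at (653,247), pocket two at (569,254), and the wedge tip at (182,348) with its back end at (48,333).

```bash
python3 - <<'E'
from h import *
f=lambda u,v,z:world('top0',180+(u+.5)/3.3-.5,120+(v+.5)/3.3-.5,z)[:3].round(4)
for n,u,v,z in(('Fr+x',482,187,.028),('Hi+x',714,170,.028),('Hi-x',727,313,.028),('Fr-x',494,332,.028),('p1',653,247,.028),('p2',569,254,.028),('tip',182,348,.004),('tipL',183,333,.004),('tipR',181,362,.004),('back',48,333,.04),('tall',310,334,.068),('short',335,223,.046)): print(n,f(u,v,z))
R=telemetry.get_obs()['tcp_rot']
c=imaging.camera_model('wrist'); V=np.linalg.inv(c['view'])
s=telemetry.get_obs()
print('cam in tool',(s['tcp_rot'].T@(V[:3,3]-s['eef_pos'])).round(3),(s['tcp_rot'].T@V[:3,:3]).round(2).tolist(),c['fx'])
E
```

```text
Fr+x [ 0.663  -0.0292  0.028 ]
Hi+x [ 0.6775 -0.2664  0.028 ]
Hi-x [ 0.5311 -0.2764  0.028 ]
Fr-x [ 0.5145 -0.0396  0.028 ]
p1 [ 0.5993 -0.2026  0.028 ]
p2 [ 0.5932 -0.117   0.028 ]
tip [0.5026 0.2827 0.004 ]
tipL [0.5182 0.2816 0.004 ]
tipR [0.4882 0.2837 0.004 ]
back [0.5182 0.4119 0.04  ]
tall [0.513  0.1435 0.068 ]
short [0.6258 0.1199 0.046 ]
cam in tool [-0.142  0.073 -0.001] [[-0.0, -0.29, 0.96], [-0.0, -0.96, -0.29], [1.0, -0.0, 0.0]] 324.20817733488315
```

```bash
cat >> h.py <<'E'
from scipy.spatial.transform import Rotation as Ro
def plan(p,yaw,n,nt=None,g=8.5,s=None):
    """rows to TCP p with tool x down and tool z at world yaw(deg); turn spread over first nt rows"""
    s=s or telemetry.get_obs(); R=s['tcp_rot']; x0=s['eef_pos']; nt=nt or n
    c,q=np.cos(np.radians(yaw)),np.sin(np.radians(yaw))
    G=np.array([[0,-q,c],[0,c,q],[-1,0,0]])
    w=Ro.from_matrix(R.T@G).as_rotvec(degrees=True)
    st=(np.array(p)-x0)/n*100
    for i in range(n):
        t=w/nt if i<nt else w*0
        print([*np.round(R.T@st,2).tolist(),*np.round(t,2).tolist(),g])
        R=R@Ro.from_rotvec(t,degrees=True).as_matrix()
E
python3 -c "
from h import *
plan([.513,.150,.16],0,15,10)"
```

```text
[0.47, -2.73, -2.04, 6.64, -0.01, 0.01, 8.5]
[0.47, -2.95, -1.71, 6.64, -0.01, 0.01, 8.5]
[0.47, -3.13, -1.36, 6.64, -0.01, 0.01, 8.5]
[0.47, -3.27, -0.99, 6.64, -0.01, 0.01, 8.5]
[0.47, -3.36, -0.6, 6.64, -0.01, 0.01, 8.5]
[0.47, -3.41, -0.21, 6.64, -0.01, 0.01, 8.5]
[0.47, -3.41, 0.18, 6.64, -0.01, 0.01, 8.5]
[0.47, -3.36, 0.58, 6.64, -0.01, 0.01, 8.5]
[0.47, -3.28, 0.96, 6.64, -0.01, 0.01, 8.5]
[0.47, -3.14, 1.33, 6.64, -0.01, 0.01, 8.5]
[0.47, -2.97, 1.69, 0.0, -0.0, 0.0, 8.5]
[0.47, -2.97, 1.69, 0.0, -0.0, 0.0, 8.5]
[0.47, -2.97, 1.69, 0.0, -0.0, 0.0, 8.5]
[0.47, -2.97, 1.69, 0.0, -0.0, 0.0, 8.5]
[0.47, -2.97, 1.69, 0.0, -0.0, 0.0, 8.5]
```

>>> jog_arm(moves=[[[0.47,-2.73,-2.04,6.6,0,0,8.5],[0.47,-2.95,-1.7,6.6,0,0,8.5],[0.47,-3.13,-1.36,6.6,0,0,8.5],[0.47,-3.27,-1,6.6,0,0,8.5],[0.47,-3.36,-0.6,6.6,0,0,8.5]]], force=50)

```text
time: 0.52
eef_pos: [0.3451, 0.4457, 0.2072]
tcp_rot: [[-0.001, -0.546, 0.838], [-0.001, 0.838, 0.546], [-1.0, -0.0, -0.001]]
contact_force: [0.7, -0.1, -1.3]
gripper_width: 0.0848
```

>>> jog_arm(moves=[[[0.47,-3.4,-0.2,6.6,0,0,8.5],[0.47,-3.4,0.2,6.6,0,0,8.5],[0.47,-3.36,0.6,6.6,0,0,8.5],[0.47,-3.28,0.96,6.6,0,0,8.5],[0.47,-3.14,1.33,6.6,0,0,8.5]]])

```text
time: 0.93
eef_pos: [0.4305, 0.2984, 0.1839]
tcp_rot: [[-0.001, -0.002, 1.0], [-0.0, 1.0, 0.002], [-1.0, -0.0, -0.001]]
contact_force: [0.3, 1.1, -0.0]
gripper_width: 0.085
```

>>> jog_arm(moves=[[[0.47,-3,1.7,0,0,0,8.5],[0.47,-3,1.7,0,0,0,8.5],[0.47,-3,1.7,0,0,0,8.5],[0.47,-3,1.7,0,0,0,8.5],[0.47,-2.9,1.7,0,0,0,8.5]]])

```text
time: 1.35
eef_pos: [0.5166, 0.1499, 0.1603]
tcp_rot: [[-0.001, -0.007, 1.0], [-0.0, 1.0, 0.007], [-1.0, -0.0, -0.001]]
contact_force: [0.1, -0.4, 0.2]
gripper_width: 0.0854
```

```bash
python3 -c "
from h import *
s=telemetry.get_obs();print(s['time'],s['eef_pos'],s['tcp_rot'][:,2],np.abs(s['qd']).max())
cap('wrist','w1');s=telemetry.get_obs();print(s['eef_pos'])"
```

```text
1.35 [0.51660068 0.14988998 0.16028846] [ 9.99974446e-01  7.10177977e-03 -8.19425448e-04] 0.7949633497970228
[0.52056818 0.14043801 0.16004635]
```

View pics/w1.png

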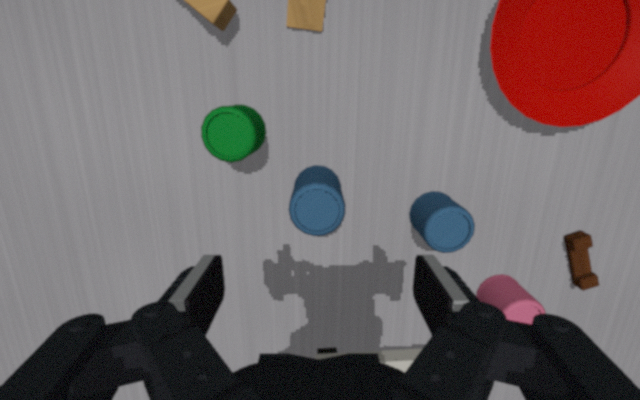

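Wrist view: tall cup top centre at about (318,209), short cup top centre at (446,228), and green at (232,135).

```bash
python3 -c "
from h import *
s=telemetry.get_obs();print(s['time'],s['eef_pos'],np.abs(s['qd']).max())
print(world('w1',318,208.5,.068),world('w1',318,208.5,r=4),world('w1',446.5,228,.046),world('w1',446,228,r=4))
print(world('w1',300,300))"
```

```text
1.4 [0.52056818 0.14043801 0.16004635] 0.13880931467275684
[0.51602367 0.14495437 0.068     ] [0.5160231 0.1440229 0.0651557] [0.62499242 0.12115127 0.046     ] [0.62593829 0.11987834 0.04276216]
[ 0.49733698  0.01899127 -0.00049834]
```

>>> jog_arm(moves=[[[0,0.5,-0.5,0,0,0,8.5],[3.2,0,0,0,0,0,8.5],[3.2,0,0,0,0,0,8.5],[3.2,0,0,0,0,0,8.5],[3.2,0,0,0,0,0,8.5]]])

```text
time: 1.82
eef_pos: [0.5105, 0.1581, 0.0316]
tcp_rot: [[-0.0, -0.009, 1.0], [0.001, 1.0, 0.009], [-1.0, 0.001, -0.0]]
contact_force: [-0.3, 0.9, 0.1]
gripper_width: 0.0849
```

>>> jog_arm(moves=[[[0,0,0,0,0,0,8.5],[0,0,0,0,0,0,8.5]]])

```text
time: 1.98
eef_pos: [0.5095, 0.1571, 0.0317]
tcp_rot: [[-0.005, -0.008, 1.0], [-0.001, 1.0, 0.008], [-1.0, -0.001, -0.005]]
contact_force: [0.4, 0.8, 0.2]
gripper_width: 0.0847
```

>>> jog_arm(moves=[[[0,-1.2,0.5,0,0,0,8.5],[0,0,0,0,0,0,8.5],[0,0,0,0,0,0,8.5]]])

```text
time: 2.23
eef_pos: [0.5178, 0.1446, 0.0349]
tcp_rot: [[0.004, -0.006, 1.0], [0.001, 1.0, 0.006], [-1.0, 0.001, 0.004]]
contact_force: [0.5, 0.5, -1.0]
gripper_width: 0.0847
```

```bash
python3 - <<'E'
from h import *
s=telemetry.get_obs();print(s['eef_pos'],np.abs(s['qd']).max())
im,d,m=cap('wrist','w2')
hsv=cv2.cvtColor(im,cv2.COLOR_BGR2HSV)
k=((hsv[...,0]>95)&(hsv[...,0]<120)&(hsv[...,1]>90)).astype(np.uint8)
n,l,st,c=cv2.connectedComponentsWithStats(k)
print([(st[i].tolist(),c[i].round(1).tolist()) for i in range(1,n) if st[i][4]>300])
T=np.linalg.inv(m['view']); v,u=np.nonzero(k); dd=d[v,u]
P=np.c_[(u-m['cx'])/m['fx']*dd,(v-m['cy'])/m['fy']*dd,dd]@T[:3,:3].T+T[:3,3]
for lo,hi in((.060,.075),(.038,.05)):
  q=P[(dd>0)&(P[:,2]>lo)&(P[:,2]<hi)&(abs(P[:,0]-(.515 if lo>.05 else .625))<.04)]
  if len(q):print(lo,len(q),q.mean(0),q.min(0),q.max(0))
E
```

```text
[0.51784556 0.14462301 0.03494488] 0.022460100869345724
[([258, 198, 109, 144, 11830], [312.4, 273.4]), ([463, 238, 129, 93, 7357], [524.5, 284.2])]
0.06 8652 [0.51488187 0.14567846 0.06557828] [0.47500898 0.12352413 0.06000873] [0.5363898  0.16569905 0.07490107]
0.038 3687 [0.62618434 0.1282926  0.04321024] [0.60591278 0.11183014 0.03800923] [0.64816598 0.14102278 0.04712403]
```

View pics/w2.png

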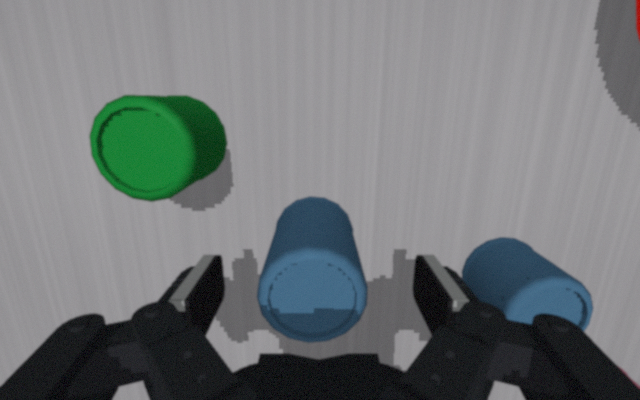

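Wrist view: the tall cup stands between the fingers, its top centre at about (315,293), with green and short clear of them. Closing.

>>> jog_arm(moves=[[[0,0,0,0,0,0,3.5],[0,0,0,0,0,0,3.5],[0,0,0,0,0,0,3.5],[0,0,0,0,0,0,3.5],[0,0,0,0,0,0,3.5]]], force=50)

```text
time: 2.7
eef_pos: [0.5163, 0.1452, 0.0333]
tcp_rot: [[0.0, -0.008, 1.0], [0.001, 1.0, 0.008], [-1.0, 0.001, 0.0]]
contact_force: [-0.7, 0.6, 4.5]
gripper_width: 0.0446
```

```bash
python3 -c "
from h import *
s=telemetry.get_obs();print(s['eef_pos'],s['gripper_width'],np.abs(s['qd']).max())
print(world('w2',315,293,.068),world('w2',315,285,r=5))"
```

```text
[0.51629275 0.14517111 0.03333383] 0.04456752228962412 0.0013655029117157855
[0.51622123 0.14651211 0.068     ] [0.51619809 0.14823146 0.0651005 ]
```

>>> jog_arm(moves=[[[-2,0,0,0,0,0,3.5],[-4,0,0,0,0,0,3.5],[-4,0,0,0,0,0,3.5],[-2,-1,0,0,0,0,3.5],[0,-2.5,0.5,0,0,0,3.5]]])

```text
time: 3.12
eef_pos: [0.5238, 0.1147, 0.1572]
tcp_rot: [[0.008, -0.015, 1.0], [0.006, 1.0, 0.015], [-1.0, 0.006, 0.009]]
contact_force: [0.8, 0.2, -2.1]
gripper_width: 0.0447
```

>>> jog_arm(moves=[[[0,-3,0.6,0,0,0,3.5],[0,-3,0.6,0,0,0,3.5],[0,-3,0.6,0,0,0,3.5],[0,-3,0.6,0,0,0,3.5],[0,-3,0.6,0,0,0,3.5]]])

```text
time: 3.53
eef_pos: [0.5523, -0.0415, 0.1523]
tcp_rot: [[-0.001, -0.007, 1.0], [0.0, 1.0, 0.007], [-1.0, 0.0, -0.001]]
contact_force: [0.4, 0.3, -0.7]
gripper_width: 0.0448
```

>>> jog_arm(moves=[[[0,-3,0.6,0,0,0,3.5],[0,-3,0.6,0,0,0,3.5],[0,-3,0.6,0,0,0,3.5],[0,-3,0.6,0,0,0,3.5],[0,-3,0.6,0,0,0,3.5]]])

```text
time: 3.95
eef_pos: [0.5833, -0.1912, 0.1521]
tcp_rot: [[-0.001, -0.007, 1.0], [0.0, 1.0, 0.007], [-1.0, 0.001, -0.001]]
contact_force: [1.0, -0.1, -1.1]
gripper_width: 0.0449
```

>>> jog_arm(moves=[[[0,-3,0.6,0,0,0,3.5],[0,-3,0.6,0,0,0,3.5],[0,-2.5,0.4,0,0,0,3.5],[0,0,0,0,0,0,3.5],[0,0,0,0,0,0,3.5]]])

```text
time: 4.37
eef_pos: [0.599, -0.2771, 0.1517]
tcp_rot: [[-0.002, -0.003, 1.0], [-0.001, 1.0, 0.003], [-1.0, -0.001, -0.002]]
contact_force: [0.7, 1.3, -1.1]
gripper_width: 0.0449
```

```bash
python3 -c "
from h import *
s=telemetry.get_obs();print(s['time'],s['eef_pos'],s['gripper_width'],np.abs(s['qd']).max())
cap('wrist','w3')"
```

```text
4.3667 [ 0.59899784 -0.27713098  0.15171711] 0.044899834842102124 0.053596427239698846
```

View pics/w3.png

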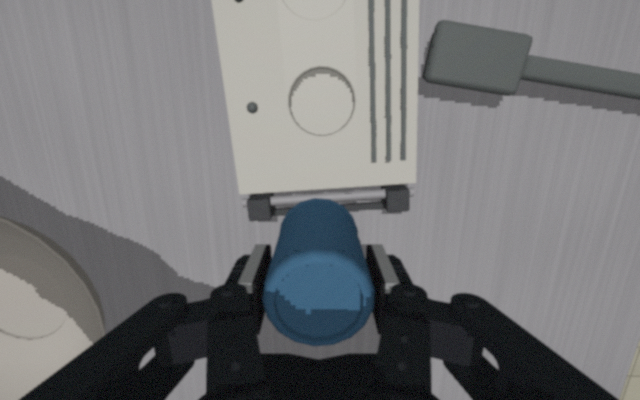

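Wrist view: pocket one (one dot at (252,107)) has its rim centred at about (322,101). The held cup's top is centred at about (319,297).

```bash
python3 -c "
from h import *
s=telemetry.get_obs();print(s['eef_pos'])
print('rim',world('w3',322,101.5,.028)); print('L/R',world('w3',288.5,101,.028),world('w3',355.5,101,.028),'T/B',world('w3',322,67,.028),world('w3',322,136.5,.028))
zt=s['eef_pos'][2]-.0333+.068
print('cup top',zt,world('w3',319,297,zt), 'edges',world('w3',265,290,zt),world('w3',373,290,zt))
im=cv2.imread('pics/w3.png');cv2.imwrite('pics/c3.png',cv2.resize(im[50:350,220:420],None,fx=3,fy=2,interpolation=cv2.INTER_CUBIC))
p=lambda u,v:world('w3',u,v,.028)[:2]
print('edge',p(213,0),p(239,193),p(418,0),p(414,182),'p2 bottom',p(316,18))
"
```

```text
[ 0.59962033 -0.27448561  0.15172352]
rim [ 0.60114501 -0.20397979  0.028     ]
L/R [ 0.57484137 -0.20367324  0.028     ] [ 0.62742994 -0.2035351   0.028     ] T/B [ 0.60099618 -0.17878194  0.028     ] [ 0.6013051  -0.23108458  0.028     ]
cup top 0.18642351554383624 [ 0.59912698 -0.27584478  0.18642352] edges [ 0.57872136 -0.27290603  0.18642352] [ 0.61949162 -0.27272794  0.18642352]
edge [ 0.52181534 -0.13385116] [ 0.53091756 -0.27873312] [ 0.67012639 -0.13356854] [ 0.67896181 -0.26862797] p2 bottom [ 0.59639663 -0.14535408]
```

>>> jog_arm(moves=[[[0,3.5,0.15,0,0,0,3.5],[0,3.7,0,0,0,0,3.5],[3,0,0,0,0,0,3.5],[3,0,0,0,0,0,3.5],[1,0,0,0,0,0,3.5]]])

```text
time: 4.83
eef_pos: [0.5989, -0.1976, 0.0788]
tcp_rot: [[-0.008, -0.012, 1.0], [0.005, 1.0, 0.012], [-1.0, 0.005, -0.008]]
contact_force: [-1.0, -0.1, -3.0]
gripper_width: 0.0449
```

>>> jog_arm(moves=[[[0,0,0,0,0,0,3.5]]])

```text
time: 4.92
eef_pos: [0.5988, -0.1999, 0.0795]
tcp_rot: [[-0.008, -0.009, 1.0], [0.003, 1.0, 0.009], [-1.0, 0.004, -0.008]]
contact_force: [-0.6, -0.1, -1.6]
gripper_width: 0.0449
```

>>> jog_arm(moves=[[[0,0,0,0,0,0,3.5]]])

```text
time: 5.0
eef_pos: [0.6013, -0.2024, 0.0829]
tcp_rot: [[-0.001, -0.008, 1.0], [0.0, 1.0, 0.008], [-1.0, 0.0, -0.001]]
contact_force: [0.9, -0.1, -0.3]
gripper_width: 0.0449
```

>>> jog_arm(moves=[[[0,0,0,0,0,0,3.5]]])

```text
time: 5.08
eef_pos: [0.6024, -0.2035, 0.0845]
tcp_rot: [[0.003, -0.007, 1.0], [-0.001, 1.0, 0.007], [-1.0, -0.001, 0.003]]
contact_force: [0.4, 0.0, -0.9]
gripper_width: 0.045
```

```bash
python3 - <<'E'
from h import *
s=telemetry.get_obs();print(s['eef_pos'])
im,d,m=cap('wrist','w4');cap('scene','s4')
cv2.imwrite('pics/c4.png',np.hstack([cv2.resize(im,None,fx=.8,fy=1)[:, :],cv2.resize(cv2.imread('pics/s4.png')[150:270,190:330],(280,400))[:,:280]]))
E
```

```text
[ 0.60242703 -0.20353906  0.08445671]
```

View pics/c4.png

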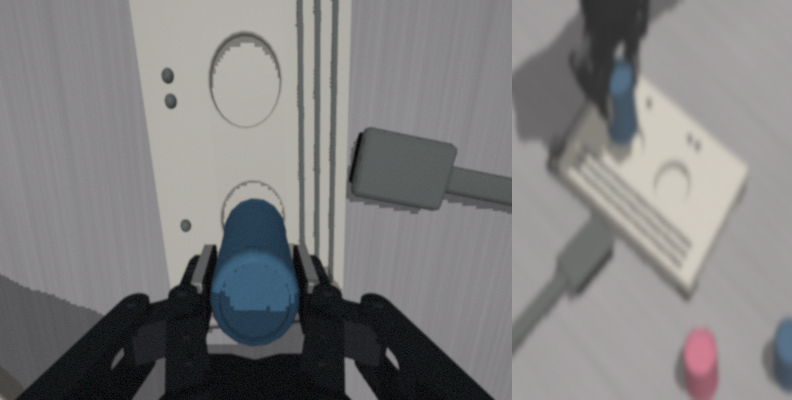

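The left panel (squeezed 0.8×) shows pocket two (two dots) centred at (245,80) and the cup over pocket one, whose upper rim is at (253,181). The right panel shows the cup above pocket one.

```bash
python3 -c "
from h import *
s=telemetry.get_obs();print(s['eef_pos'])
p=lambda u,v,z=.028:world('w4',u/.8,v,z)
print('p2',p(245,80),'T/B',p(245,33),p(245,127),'L/R',p(210,80),p(281,80),'p1top',p(253,181))
print('cup top',p(254.5,296,.084-.033+.068))"
```

```text
[ 0.60249152 -0.20368723  0.08471476]
p2 [ 0.59484843 -0.1189374   0.028     ] T/B [ 0.59495391 -0.09444115  0.028     ] [ 0.59473438 -0.14542033  0.028     ] L/R [ 0.56965814 -0.11910006  0.028     ] [ 0.62077346 -0.11876998  0.028     ] p1top [ 0.60087765 -0.17859223  0.028     ]
cup top [ 0.60203995 -0.2018926   0.119     ]
```

>>> jog_arm(moves=[[[1.5,0,0,0,0,0,3.5],[0,0,0,0,0,0,3.5],[0,0,0,0,0,0,3.5],[0,0,0,0,0,0,3.5],[0,0,0,0,0,0,3.5]]])

```text
time: 5.6
eef_pos: [0.6019, -0.2032, 0.0688]
tcp_rot: [[0.001, -0.007, 1.0], [-0.001, 1.0, 0.007], [-1.0, -0.001, 0.001]]
contact_force: [0.3, -1.1, -0.8]
gripper_width: 0.045
```

>>> jog_arm(moves=[[[0,0,0,0,0,0,3.5]]])

```text
time: 5.68
eef_pos: [0.6018, -0.2031, 0.0686]
tcp_rot: [[0.001, -0.007, 1.0], [-0.0, 1.0, 0.007], [-1.0, -0.0, 0.001]]
contact_force: [-0.6, -0.2, -0.3]
gripper_width: 0.045
```

>>> jog_arm(moves=[[[0,0,0,0,0,0,3.5]]])

```text
time: 5.77
eef_pos: [0.6016, -0.2029, 0.0684]
tcp_rot: [[0.001, -0.007, 1.0], [-0.0, 1.0, 0.007], [-1.0, -0.0, 0.001]]
contact_force: [0.4, 0.1, -1.0]
gripper_width: 0.0449
```

>>> jog_arm(moves=[[[0,-0.2,-0.05,0,0,0,3.5],[0.5,0,0,0,0,0,3.5],[0.3,0,0,0,0,0,3.5],[0.2,0,0,0,0,0,3.5],[0,0,0,0,0,0,3.5]]])

```text
time: 6.18
eef_pos: [0.6002, -0.2045, 0.0568]
tcp_rot: [[-0.002, -0.007, 1.0], [0.001, 1.0, 0.007], [-1.0, 0.001, -0.002]]
contact_force: [-0.5, 0.1, -1.6]
gripper_width: 0.045
```

>>> jog_arm(moves=[[[0.2,0,0,0,0,0,3.5],[0.2,0,0,0,0,0,3.5],[0,0,0,0,0,0,3.5]]])

```text
time: 6.43
eef_pos: [0.6006, -0.2047, 0.0533]
tcp_rot: [[-0.001, -0.007, 1.0], [0.0, 1.0, 0.007], [-1.0, 0.0, -0.001]]
contact_force: [-0.2, -0.5, -0.8]
gripper_width: 0.0446
```

>>> jog_arm(moves=[[[0.2,0,0,0,0,0,3.5],[0,0,0,0,0,0,3.5]]])

```text
time: 6.6
eef_pos: [0.6007, -0.2047, 0.0515]
tcp_rot: [[-0.0, -0.007, 1.0], [0.0, 1.0, 0.007], [-1.0, 0.0, -0.0]]
contact_force: [-0.6, 0.2, -0.7]
gripper_width: 0.0447
```

>>> jog_arm(moves=[[[0.15,0,0,0,0,0,3.5],[0,0,0,0,0,0,3.5]]])

```text
time: 6.77
eef_pos: [0.601, -0.2049, 0.0504]
tcp_rot: [[0.0, -0.007, 1.0], [-0.0, 1.0, 0.007], [-1.0, -0.0, 0.0]]
contact_force: [0.6, 0.2, -0.0]
gripper_width: 0.0448
```

>>> jog_arm(moves=[[[0.1,0,0,0,0,0,3.5],[0,0,0,0,0,0,3.5]]])

```text
time: 6.93
eef_pos: [0.601, -0.205, 0.0504]
tcp_rot: [[0.0, -0.007, 1.0], [-0.0, 1.0, 0.007], [-1.0, -0.0, 0.0]]
contact_force: [-0.9, 0.8, 4.9]
gripper_width: 0.0448
```

>>> jog_arm(moves=[[[0.1,0,0,0,0,0,3.5],[0,0,0,0,0,0,3.5]]])

```text
time: 7.1
eef_pos: [0.601, -0.205, 0.0504]
tcp_rot: [[0.001, -0.007, 1.0], [0.0, 1.0, 0.007], [-1.0, 0.0, 0.001]]
contact_force: [-3.0, 0.8, 9.2]
gripper_width: 0.0452
```

Contact occurs at the expected seated height (TCP 0.0504). I'll release, lift and go to the short cup (0.6255, 0.1205).

>>> jog_arm(moves=[[[-0.15,0,0,0,0,0,4.6],[0,0,0,0,0,0,5.5],[0,0,0,0,0,0,7],[0,0,0,0,0,0,7.5],[0,0,0,0,0,0,7.5]]])

```text
time: 7.52
eef_pos: [0.6008, -0.2048, 0.0495]
tcp_rot: [[-0.0, -0.007, 1.0], [-0.0, 1.0, 0.007], [-1.0, -0.0, -0.0]]
contact_force: [-1.0, -0.6, -0.1]
gripper_width: 0.075
```

>>> jog_arm(moves=[[[-2,0,0,0,0,0,8.5],[-4,0,0,0,0,0,8.5],[-4,0,0,0,0,0,8.5],[0,3,0.3,0,0,0,8.5],[0,4,0.3,0,0,0,8.5]]])

```text
time: 7.93
eef_pos: [0.6077, -0.1412, 0.1535]
tcp_rot: [[0.008, 0.003, 1.0], [-0.007, 1.0, -0.003], [-1.0, -0.007, 0.008]]
contact_force: [0.8, 1.0, -0.3]
gripper_width: 0.0853
```

>>> jog_arm(moves=[[[0,4,0.3,0,0,0,8.5],[0,4,0.3,0,0,0,8.5],[0,4,0.3,0,0,0,8.5],[0,4,0.3,0,0,0,8.5],[0,4,0.3,0,0,0,8.5]]])

```text
time: 8.35
eef_pos: [0.6197, 0.0673, 0.1497]
tcp_rot: [[-0.0, -0.007, 1.0], [-0.0, 1.0, 0.007], [-1.0, -0.0, -0.0]]
contact_force: [0.5, 0.4, 0.2]
gripper_width: 0.0852
```

>>> jog_arm(moves=[[[0,4,0.3,0,0,0,8.5],[0,1.5,0,0,0,0,8.5],[0,0,0,0,0,0,8.5],[0,0,0,0,0,0,8.5],[0,0,0,0,0,0,8.5]]])

```text
time: 8.77
eef_pos: [0.6226, 0.1178, 0.1497]
tcp_rot: [[-0.0, -0.005, 1.0], [-0.002, 1.0, 0.005], [-1.0, -0.002, -0.0]]
contact_force: [0.3, -0.3, 1.0]
gripper_width: 0.0849
```

```bash
python3 - <<'E'
from h import *
s=telemetry.get_obs();print(s['eef_pos'],s['time'])
im,d,m=cap('wrist','w5');t,_,_=cap('scene','s5')
cv2.imwrite('pics/c5.png',np.hstack([im,cv2.resize(t[150:290,185:241+0],(160,400))]))
cv2.imwrite('pics/c5.png',np.vstack([im[:,:], cv2.resize(t[150:250,190:350],(640,400))])[:600])
E
```

```text
[0.62255282 0.11784912 0.14970521] 8.7667
```

View pics/c5.png

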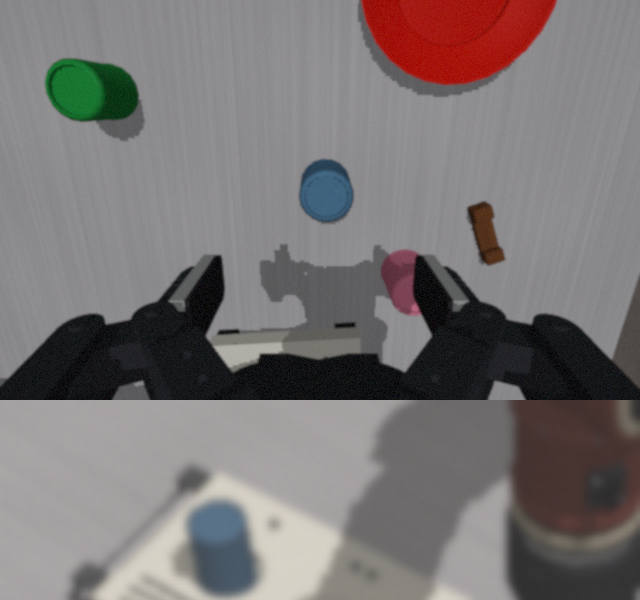

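Wrist view: short cup top centre at about (327,196), pink clear at (405,285). Scene crop (lower panel): the tall cup stands upright in pocket one.

```bash
python3 -c "
from h import *
print(world('w5',327,196.5,.046),telemetry.get_obs()['eef_pos'])"
```

```text
[0.62912228 0.11893955 0.046     ] [0.62275218 0.11714002 0.14990659]
```

>>> jog_arm(moves=[[[2,0.2,0.45,0,0,0,8.5],[3.5,0,0,0,0,0,8.5],[3.5,0,0,0,0,0,8.5],[2.5,0,0,0,0,0,8.5],[1.6,0,0,0,0,0,8.5]]])

```text
time: 9.28
eef_pos: [0.6252, 0.1198, 0.0157]
tcp_rot: [[-0.005, -0.004, 1.0], [-0.002, 1.0, 0.004], [-1.0, -0.002, -0.005]]
contact_force: [-0.1, 0.2, 0.0]
gripper_width: 0.085
```

>>> jog_arm(moves=[[[0,0,0,0,0,0,8.5],[0,0,0,0,0,0,8.5],[0,0,0,0,0,0,8.5],[0,0,0,0,0,0,8.5],[0,0,0,0,0,0,8.5]]])

```text
time: 9.7
eef_pos: [0.6282, 0.1223, 0.0206]
tcp_rot: [[0.003, -0.007, 1.0], [0.001, 1.0, 0.007], [-1.0, 0.001, 0.003]]
contact_force: [0.2, -0.1, 0.4]
gripper_width: 0.0852
```

```bash
python3 - <<'E'
from h import *
s=telemetry.get_obs();print(s['eef_pos'],s['time'])
im,d,m=cap('wrist','w6')
hsv=cv2.cvtColor(im,cv2.COLOR_BGR2HSV)
k=((hsv[...,0]>95)&(hsv[...,0]<120)&(hsv[...,1]>90)).astype(np.uint8)
n,l,st,c=cv2.connectedComponentsWithStats(k)
i=1+np.argmax(st[1:,4]); x,y,w,h,_=st[i]; print(st[i])
# near edge of top rim = bottom of blob; left/right extremes
for z in(.046,): print('bottom of rim',world('w6',x+w/2,y+h,z),'L',world('w6',x,y+h-w*.45,z),'R',world('w6',x+w,y+h-w*.45,z))
E
```

```text
[0.62822113 0.12226685 0.02059248] 9.7
[ 268  209  103  125 9853]
bottom of rim [0.62860635 0.09922249 0.046     ] L [0.60737568 0.1216765  0.046     ] R [0.6495225  0.12187616 0.046     ]
```

>>> jog_arm(moves=[[[0,0,0,0,0,0,3.5],[0,0,0,0,0,0,3.5],[0,0,0,0,0,0,3.5],[0,0,0,0,0,0,3.5],[0,0,0,0,0,0,3.5]]], force=50)

```text
time: 10.17
eef_pos: [0.6276, 0.1225, 0.0194]
tcp_rot: [[0.001, -0.007, 1.0], [0.0, 1.0, 0.007], [-1.0, 0.0, 0.001]]
contact_force: [-0.0, 0.0, 3.6]
gripper_width: 0.0447
```

>>> jog_arm(moves=[[[0,0,0,0,0,0,3.5],[-0.5,0,0,0,0,0,3.5]]])

```text
time: 10.33
eef_pos: [0.6261, 0.1223, 0.023]
tcp_rot: [[-0.002, -0.007, 1.0], [-0.0, 1.0, 0.007], [-1.0, -0.0, -0.002]]
contact_force: [-0.2, -0.1, -0.7]
gripper_width: 0.0447
```

```bash
python3 - <<'E'
from h import *
s=telemetry.get_obs();print(s['eef_pos'],s['gripper_width'],s['time'])
im,d,m=cap('wrist','w7')
hsv=cv2.cvtColor(im,cv2.COLOR_BGR2HSV)
k=((hsv[...,0]>95)&(hsv[...,0]<120)&(hsv[...,1]>90)).astype(np.uint8)
n,l,st,c=cv2.connectedComponentsWithStats(k)
i=1+np.argmax(st[1:,4]); x,y,w,h,_=st[i]; print(st[i])
print('bottom of rim',world('w7',x+w/2,y+h,.047))
E
```

```text
[0.62611492 0.12233362 0.02298842] 0.04469115136564039 10.3333
[  262   210   112   126 10251]
bottom of rim [0.62598607 0.09714511 0.047     ]
```

>>> jog_arm(moves=[[[-3,0,0,0,0,0,3.5],[-4,-0.5,0,0,0,0,3.5],[-3,-2,-0.4,0,0,0,3.5],[0,-3.5,-0.5,0,0,0,3.5],[0,-3.5,-0.5,0,0,0,3.5]]])

```text
time: 10.8
eef_pos: [0.615, 0.0282, 0.1262]
tcp_rot: [[0.005, -0.011, 1.0], [0.001, 1.0, 0.011], [-1.0, 0.001, 0.005]]
contact_force: [0.1, -0.8, -1.9]
gripper_width: 0.0447
```

>>> jog_arm(moves=[[[0,-3.5,-0.5,0,0,0,3.5],[0,-3.5,-0.5,0,0,0,3.5],[0,-3.5,-0.5,0,0,0,3.5],[0,-2.5,-0.25,0,0,0,3.5],[0,-1.6,0,0,0,0,3.5]]])

```text
time: 11.22
eef_pos: [0.5952, -0.1241, 0.1237]
tcp_rot: [[-0.002, -0.001, 1.0], [-0.003, 1.0, 0.001], [-1.0, -0.003, -0.002]]
contact_force: [0.3, -0.3, -1.2]
gripper_width: 0.0449
```

>>> jog_arm(moves=[[[2,0,0,0,0,0,3.5],[2,0,0,0,0,0,3.5],[1.5,0,0,0,0,0,3.5],[0,0,0,0,0,0,3.5],[0,0,0,0,0,0,3.5]]])

```text
time: 11.63
eef_pos: [0.5963, -0.1186, 0.0679]
tcp_rot: [[-0.003, -0.007, 1.0], [0.0, 1.0, 0.007], [-1.0, 0.0, -0.003]]
contact_force: [1.1, -0.6, -0.1]
gripper_width: 0.0446
```

>>> jog_arm(moves=[[[0,0,0,0,0,0,3.5],[0,0,0,0,0,0,3.5],[0,0,0,0,0,0,3.5],[0,0,0,0,0,0,3.5]]])

```text
time: 11.97
eef_pos: [0.5978, -0.1189, 0.0698]
tcp_rot: [[0.002, -0.007, 1.0], [-0.0, 1.0, 0.007], [-1.0, -0.0, 0.002]]
contact_force: [0.2, -0.6, -0.1]
gripper_width: 0.0448
```

>>> jog_arm(moves=[[[0.5,0,-0.2,0,0,0,3.5],[0.8,0,0,0,0,0,3.5],[0.4,0,0,0,0,0,3.5],[0,0,0,0,0,0,3.5],[0,0,0,0,0,0,3.5]]])

```text
time: 12.38
eef_pos: [0.5948, -0.1188, 0.0511]
tcp_rot: [[-0.001, -0.007, 1.0], [0.0, 1.0, 0.007], [-1.0, 0.0, -0.001]]
contact_force: [-0.3, -0.4, -0.1]
gripper_width: 0.0447
```

>>> jog_arm(moves=[[[0,0,0,0,0,0,3.5],[0,0,0,0,0,0,3.5]]])

```text
time: 12.55
eef_pos: [0.5954, -0.119, 0.0519]
tcp_rot: [[0.0, -0.007, 1.0], [-0.0, 1.0, 0.007], [-1.0, -0.0, 0.0]]
contact_force: [0.5, -0.3, -1.1]
gripper_width: 0.0448
```

>>> jog_arm(moves=[[[0.4,0,0,0,0,0,3.5],[0.2,0,0,0,0,0,3.5],[0,0,0,0,0,0,3.5]]])

```text
time: 12.8
eef_pos: [0.5948, -0.1187, 0.0452]
tcp_rot: [[-0.001, -0.007, 1.0], [0.0, 1.0, 0.007], [-1.0, 0.0, -0.001]]
contact_force: [-0.7, 0.8, -1.5]
gripper_width: 0.0446
```

>>> jog_arm(moves=[[[0.4,0,0,0,0,0,3.5],[0.2,0,0,0,0,0,3.5],[0,0,0,0,0,0,3.5]]])

```text
time: 13.05
eef_pos: [0.5948, -0.1187, 0.0391]
tcp_rot: [[-0.001, -0.007, 1.0], [0.0, 1.0, 0.007], [-1.0, 0.0, -0.001]]
contact_force: [0.3, 0.7, -0.8]
gripper_width: 0.0444
```

In past the rim without contact. Lowering to the floor.

>>> jog_arm(moves=[[[0.2,0,0,0,0,0,3.5],[0,0,0,0,0,0,3.5]]])

```text
time: 13.22
eef_pos: [0.5951, -0.1188, 0.0375]
tcp_rot: [[-0.001, -0.007, 1.0], [0.0, 1.0, 0.007], [-1.0, 0.0, -0.001]]
contact_force: [0.5, 0.2, -1.2]
gripper_width: 0.0447
```

>>> jog_arm(moves=[[[0.15,0,0,0,0,0,3.5],[0,0,0,0,0,0,3.5]]])

```text
time: 13.38
eef_pos: [0.5954, -0.1189, 0.0364]
tcp_rot: [[0.0, -0.007, 1.0], [-0.0, 1.0, 0.007], [-1.0, -0.0, 0.0]]
contact_force: [0.0, -0.5, -0.2]
gripper_width: 0.0445
```

>>> jog_arm(moves=[[[0.1,0,0,0,0,0,3.5],[0,0,0,0,0,0,3.5]]])

```text
time: 13.55
eef_pos: [0.5954, -0.119, 0.0364]
tcp_rot: [[0.001, -0.007, 1.0], [0.0, 1.0, 0.007], [-1.0, 0.0, 0.001]]
contact_force: [-1.7, -0.1, 5.6]
gripper_width: 0.0449
```

>>> jog_arm(moves=[[[-0.1,0,0,0,0,0,4.6],[0,0,0,0,0,0,5.5],[0,0,0,0,0,0,7],[0,0,0,0,0,0,7.5],[0,0,0,0,0,0,7.5]]])

```text
time: 13.97
eef_pos: [0.5952, -0.1189, 0.0362]
tcp_rot: [[-0.0, -0.007, 1.0], [-0.0, 1.0, 0.007], [-1.0, -0.0, -0.0]]
contact_force: [-0.4, -0.1, -0.1]
gripper_width: 0.0751
```

>>> jog_arm(moves=[[[-2,0,0,0,0,0,7.5],[-4,0,0,0,0,0,8.5],[-4,0,0,0,0,0,8.5],[-1.5,2,-0.3,0,0,0,8.5],[0,3.8,-0.6,0,0,0,8.5]]])

```text
time: 14.38
eef_pos: [0.5895, -0.0684, 0.1569]
tcp_rot: [[0.013, 0.004, 1.0], [-0.007, 1.0, -0.003], [-1.0, -0.007, 0.013]]
contact_force: [1.7, 1.2, -1.1]
gripper_width: 0.0849
```

>>> jog_arm(moves=[[[0,3.8,-0.6,0,0,0,8.5],[0,3.8,-0.6,0,0,0,8.5],[0,3.8,-0.6,0,0,0,8.5],[0,3.8,-0.6,0,0,0,8.5],[0,3.8,-0.6,0,0,0,8.5]]])

```text
time: 14.8
eef_pos: [0.5539, 0.1306, 0.1514]
tcp_rot: [[0.0, -0.007, 1.0], [0.0, 1.0, 0.007], [-1.0, 0.0, 0.0]]
contact_force: [1.0, -0.2, -0.0]
gripper_width: 0.0849
```

>>> jog_arm(moves=[[[0,3.8,-0.6,0,0,0,8.5],[0,3.8,-0.6,0,0,0,8.5],[0,3.8,-0.6,0,0,0,8.5],[0,3.8,-0.6,0,0,0,8.5],[0,3.8,-0.6,0,0,0,8.5]]])

```text
time: 15.22
eef_pos: [0.5224, 0.3205, 0.1513]
tcp_rot: [[-0.0, -0.007, 1.0], [-0.0, 1.0, 0.007], [-1.0, -0.0, -0.0]]
contact_force: [0.6, -0.6, 0.2]
gripper_width: 0.085
```

>>> jog_arm(moves=[[[0,3.8,-0.6,3.65,0,0,8.5],[0,3.5,-0.4,3.65,0,0,8.5],[0,0,0,0,0,0,8.5],[0,0,0,0,0,0,8.5],[0,0,0,0,0,0,8.5]]])

```text
time: 15.63
eef_pos: [0.5149, 0.3908, 0.1509]
tcp_rot: [[-0.0, 0.12, 0.993], [-0.002, 0.993, -0.12], [-1.0, -0.002, 0.0]]
contact_force: [1.0, -0.1, -0.4]
gripper_width: 0.085
```

```bash
python3 - <<'E'
from h import *
s=telemetry.get_obs();print(s['eef_pos'],s['tcp_rot'][:,2],s['time'])
im,d,m=cap('wrist','w8');t,_,_=cap('top','t8')
cv2.imwrite('pics/c8.png',np.vstack([im, cv2.resize(t[150:220,300:412],(640,400),interpolation=cv2.INTER_CUBIC)])[:,:].astype(np.uint8))
c=cv2.imread('pics/c8.png');cv2.imwrite('pics/c8.png',cv2.resize(c,None,fx=.75,fy=.75,interpolation=cv2.INTER_AREA))
E
```

```text
[0.51492219 0.39079006 0.15091892] [ 9.92786157e-01 -1.19898393e-01  1.49873686e-04] 15.6333
```

View pics/c8.png

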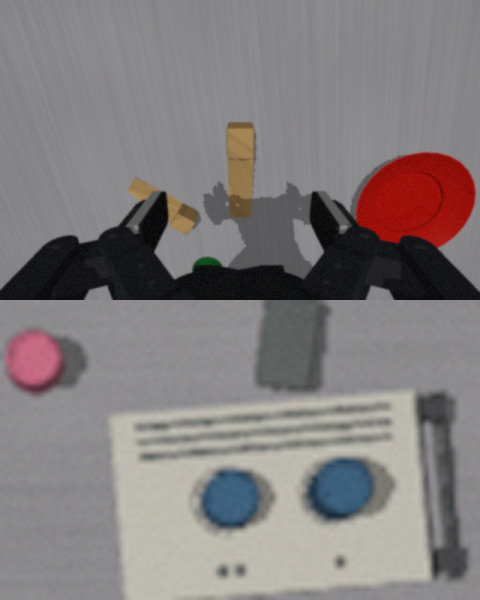

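Wrist view (upper, 0.75×): grip block top centred at (240.5,141), thin end at (240,217), and the wedge is aligned with the tool. Top crop (lower): both cups stand in their pockets and the board lies flat.

```bash
python3 -c "
from h import *
p=lambda u,v,z:world('w8',(u+.5)/.75-.5,(v+.5)/.75-.5,z).round(4)
print('grip',p(240.5,141,.04),'corners',p(227,123,.04),p(254,123,.04),p(228,158,.04),p(253,158,.04))
print('tip',p(240,217,.004),'smallw',p(197,228,.01),p(133,183,.01))
q=lambda u,v,z=.028:world('t8',300+(u/.75+.5)*112/640-.5,150+((v-300)/.75+.5)*70/400-.5,z).round(4)
print('board free', q(111,416),q(126,597),'hinge',q(415,391),q(430,578),'cups',q(230,498,.063),q(341,488,.085))
print(telemetry.get_obs()['eef_pos'])"
```

```text
grip [0.5175 0.3966 0.04  ] corners [0.5057 0.4177 0.04  ] [0.5339 0.4143 0.04  ] [0.5016 0.3791 0.04  ] [0.5288 0.3758 0.04  ]
tip [0.5034 0.2818 0.004 ] smallw [0.4444 0.2758 0.01  ] [0.375  0.3505 0.01  ]
board free [ 0.6619 -0.0284  0.028 ] [ 0.5191 -0.0384  0.028 ] hinge [ 0.6787 -0.2678  0.028 ] [ 0.5313 -0.2763  0.028 ] cups [ 0.5927 -0.1187  0.063 ] [ 0.5973 -0.2013  0.085 ]
[0.51577316 0.38933809 0.1513684 ]
```

>>> jog_arm(moves=[[[2,0.6,0.1,0,0,0,8.5],[3.5,0,0,0,0,0,8.5],[3.5,0,0,0,0,0,8.5],[3,0,0,0,0,0,8.5],[2,0,0,0,0,0,8.5]]])

```text
time: 16.15
eef_pos: [0.5159, 0.3945, 0.0084]
tcp_rot: [[-0.003, 0.123, 0.992], [-0.003, 0.992, -0.123], [-1.0, -0.004, -0.003]]
contact_force: [-0.3, 0.4, 0.3]
gripper_width: 0.085
```

>>> jog_arm(moves=[[[0,0,0,0,0,0,8.5],[0,0,0,0,0,0,8.5],[0,0,0,0,0,0,8.5],[0,0,0,0,0,0,8.5],[0,0,0,0,0,0,8.5]]])

```text
time: 16.57
eef_pos: [0.5179, 0.3982, 0.0135]
tcp_rot: [[0.003, 0.12, 0.993], [0.002, 0.993, -0.12], [-1.0, 0.003, 0.003]]
contact_force: [0.7, 0.3, -0.2]
gripper_width: 0.0851
```

>>> jog_arm(moves=[[[0,0,0,0,0,0,2],[0,0,0,0,0,0,2],[0,0,0,0,0,0,2],[0,0,0,0,0,0,2],[0,0,0,0,0,0,2]]], force=60)

```text
time: 16.98
eef_pos: [0.5169, 0.3979, 0.0119]
tcp_rot: [[0.001, 0.12, 0.993], [0.001, 0.993, -0.12], [-1.0, 0.001, 0.001]]
contact_force: [2.0, 1.6, -0.6]
gripper_width: 0.0292
```

>>> jog_arm(moves=[[[0,0,0,0,0,0,2],[0,0,0,0,0,0,2]]])

```text
time: 17.15
eef_pos: [0.5169, 0.3979, 0.0117]
tcp_rot: [[0.001, 0.12, 0.993], [0.001, 0.993, -0.12], [-1.0, 0.001, 0.001]]
contact_force: [0.0, -0.0, 1.7]
gripper_width: 0.0292
```

>>> jog_arm(moves=[[[-1.5,0,0,0,0,0,2],[-1.5,0,0,0,0,0,2],[0,0,0,0,0,0,2],[0,0,0,0,0,0,2],[0,0,0,0,0,0,2]]])

```text
time: 17.57
eef_pos: [0.5158, 0.3973, 0.0403]
tcp_rot: [[-0.002, 0.12, 0.993], [-0.001, 0.993, -0.12], [-1.0, -0.001, -0.001]]
contact_force: [0.8, -0.2, -1.1]
gripper_width: 0.0286
```

```bash
python3 -c "
from h import *
s=telemetry.get_obs();print(s['eef_pos'],s['gripper_width'])
plan([.5795,.1062,.042],3.9,10,5,g=2)"
```

```text
[0.51578027 0.39726515 0.04033182] 0.028597589538605476
[-0.01, -2.81, 0.98, -2.16, -0.02, 0.01, 2]
[-0.02, -2.85, 0.88, -2.16, -0.02, 0.01, 2]
[-0.02, -2.88, 0.77, -2.16, -0.02, 0.01, 2]
[-0.02, -2.91, 0.66, -2.16, -0.02, 0.01, 2]
[-0.02, -2.93, 0.55, -2.16, -0.02, 0.01, 2]
[-0.02, -2.95, 0.44, -0.0, -0.0, 0.0, 2]
[-0.02, -2.95, 0.44, -0.0, -0.0, 0.0, 2]
[-0.02, -2.95, 0.44, -0.0, -0.0, 0.0, 2]
[-0.02, -2.95, 0.44, -0.0, -0.0, 0.0, 2]
[-0.02, -2.95, 0.44, -0.0, -0.0, 0.0, 2]
```

>>> jog_arm(moves=[[[0,-2.8,1,-2.15,0,0,2],[0,-2.85,0.9,-2.15,0,0,2],[0,-2.9,0.75,-2.15,0,0,2],[0,-2.9,0.65,-2.15,0,0,2],[0,-2.95,0.55,-2.15,0,0,2]]])

```text
time: 17.98
eef_pos: [0.5477, 0.2503, 0.04]
tcp_rot: [[-0.002, -0.07, 0.998], [-0.001, 0.998, 0.07], [-1.0, -0.001, -0.002]]
contact_force: [0.3, 0.3, -0.5]
gripper_width: 0.0286
```

>>> jog_arm(moves=[[[0,-2.95,0.45,0,0,0,2],[0,-2.95,0.45,0,0,0,2],[0,-2.95,0.45,0,0,0,2],[0,-2.95,0.45,0,0,0,2],[0,-2.95,0.45,0,0,0,2]]])

```text
time: 18.4
eef_pos: [0.5801, 0.1046, 0.0401]
tcp_rot: [[-0.003, -0.067, 0.998], [-0.0, 0.998, 0.067], [-1.0, -0.0, -0.003]]
contact_force: [0.5, 1.3, -0.3]
gripper_width: 0.029
```

>>> jog_arm(moves=[[[0,0,0,0,0,0,2],[0,0,0,0,0,0,2],[0,0,0,0,0,0,2],[0,0,0,0,0,0,2],[0,0,0,0,0,0,2]]])

```text
time: 18.82
eef_pos: [0.5802, 0.1083, 0.0408]
tcp_rot: [[-0.001, -0.07, 0.998], [0.001, 0.998, 0.07], [-1.0, 0.001, -0.001]]
contact_force: [-0.2, -0.0, -0.1]
gripper_width: 0.0293
```

```bash
python3 - <<'E'
from h import *
s=telemetry.get_obs();print(s['eef_pos'],s['tcp_rot'][:,1],s['gripper_width'])
t,_,_=cap('top','t9'); w,_,_=cap('wrist','w9'); c,_,_=cap('scene','s9')
a=cv2.resize(t[150:240,270:400],(780,540),interpolation=cv2.INTER_CUBIC)
cv2.imwrite('pics/c9.png',a)
E
```

```text
[0.58023805 0.10831977 0.04084339] [-0.07034412  0.99752213  0.00114299] 0.029308041141620035
```

View pics/c9.png

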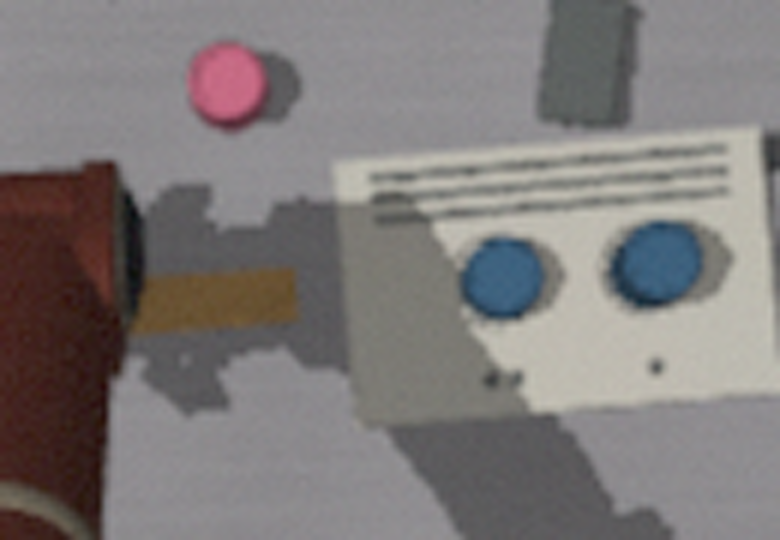

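Top crop (6×): wedge thin end from (296,268) to (298,318), and the board's free-end corners at (334,160) and (363,424). The wedge points at the middle of the edge.

```bash
python3 -c "
from h import *
q=lambda u,v,z:world('t9',270+(u+.5)/6-.5,150+(v+.5)/6-.5,z)[:2]
A,B=q(334,160,.028),q(363,424,.028);t=q(297,293,.032);ta,tb=q(296,268,.032),q(298,318,.032)
m=(A+B)/2; e=(A-B)/np.linalg.norm(A-B); o=np.array([-e[1],e[0]])
print('edge mid',m,'len',np.linalg.norm(A-B),'yaw',np.degrees(np.arctan2(e[1],e[0])))
print('tip',t,'width',np.linalg.norm(ta-tb),'outward',(t-m)@o,'lateral',(t-m)@e)
s=telemetry.get_obs();print('tcp-tip',(s['eef_pos'][:2]-t)@o,s['eef_pos'])"
```

```text
edge mid [ 0.58888641 -0.03485426] len 0.14945456433359328 yaw 5.53259799271062
tip [ 0.58809384 -0.00601873] width 0.02809613294230267 outward 0.028777612470160543 lateral 0.001991214780579525
tcp-tip 0.11359447539021847 [0.5806266  0.1073841  0.04119269]
```

>>> jog_arm(moves=[[[1,0,0,0,0,0,2],[1,0,0,0,0,0,2],[0.6,0,0,0,0,0,2],[0,0,0,0,0,0,2],[0,0,0,0,0,0,2]]])

```text
time: 19.38
eef_pos: [0.5803, 0.1059, 0.0143]
tcp_rot: [[-0.002, -0.067, 0.998], [-0.0, 0.998, 0.067], [-1.0, -0.0, -0.002]]
contact_force: [-0.1, 0.1, -0.1]
gripper_width: 0.0292
```

>>> jog_arm(moves=[[[0,0,0,0,0,0,2],[0,0,0,0,0,0,2],[0.15,0,0,0,0,0,2],[0,0,0,0,0,0,2]]])

```text
time: 19.72
eef_pos: [0.581, 0.1061, 0.0139]
tcp_rot: [[0.0, -0.067, 0.998], [0.0, 0.998, 0.067], [-1.0, 0.0, 0.0]]
contact_force: [-0.5, 0.6, -0.4]
gripper_width: 0.0289
```

>>> jog_arm(moves=[[[0.1,0,0,0,0,0,2],[0,0,0,0,0,0,2]]])

```text
time: 19.88
eef_pos: [0.5809, 0.1061, 0.0128]
tcp_rot: [[-0.0, -0.067, 0.998], [-0.0, 0.998, 0.067], [-1.0, 0.0, -0.0]]
contact_force: [0.5, -0.3, -2.0]
gripper_width: 0.0292
```

>>> jog_arm(moves=[[[0.1,0,0,0,0,0,2],[0,0,0,0,0,0,2]]])

```text
time: 20.05
eef_pos: [0.5808, 0.1061, 0.0117]
tcp_rot: [[-0.0, -0.067, 0.998], [-0.0, 0.998, 0.067], [-1.0, -0.0, -0.0]]
contact_force: [0.3, -0.8, -0.8]
gripper_width: 0.0292
```

>>> jog_arm(moves=[[[0.05,0,0,0,0,0,2],[0,0,0,0,0,0,2]]])

```text
time: 20.22
eef_pos: [0.5809, 0.1061, 0.0116]
tcp_rot: [[-0.0, -0.067, 0.998], [0.0, 0.998, 0.067], [-1.0, 0.0, -0.0]]
contact_force: [-0.5, -0.9, 2.4]
gripper_width: 0.0293
```

>>> jog_arm(moves=[[[0,-0.5,0,0,0,0,2],[0,-1.2,0,0,0,0,2],[0,-1.3,0,0,0,0,2],[0,-1,0,0,0,0,2],[0,-0.5,0,0,0,0,2]]])

```text
time: 20.63
eef_pos: [0.5843, 0.0577, 0.0116]
tcp_rot: [[0.001, -0.063, 0.998], [-0.002, 0.998, 0.063], [-1.0, -0.002, 0.0]]
contact_force: [0.1, 2.9, 3.4]
gripper_width: 0.0291
```

>>> jog_arm(moves=[[[0,-0.3,0,0,0,0,2],[0,0,0,0,0,0,2],[0,0,0,0,0,0,2]]])

```text
time: 20.88
eef_pos: [0.5844, 0.0563, 0.0116]
tcp_rot: [[0.001, -0.066, 0.998], [-0.002, 0.998, 0.066], [-1.0, -0.002, 0.0]]
contact_force: [-0.0, -2.1, 4.0]
gripper_width: 0.0293
```

>>> jog_arm(moves=[[[0,-0.3,0,0,0,0,2],[0,0,0,0,0,0,2],[0,0,0,0,0,0,2]]])

```text
time: 21.13
eef_pos: [0.5845, 0.056, 0.0116]
tcp_rot: [[0.0, -0.068, 0.998], [0.001, 0.998, 0.068], [-1.0, 0.001, 0.0]]
contact_force: [-0.5, 0.1, 4.9]
gripper_width: 0.0293
```

>>> jog_arm(moves=[[[0,-0.3,0,0,0,0,2],[0,0,0,0,0,0,2],[0,0,0,0,0,0,2]]])

```text
time: 21.38
eef_pos: [0.5847, 0.0541, 0.0116]
tcp_rot: [[0.0, -0.069, 0.998], [0.002, 0.998, 0.069], [-1.0, 0.002, 0.0]]
contact_force: [-0.5, 2.6, 5.1]
gripper_width: 0.0293
```

>>> jog_arm(moves=[[[0,-0.3,0,0,0,0,2],[0,0,0,0,0,0,2],[0,0,0,0,0,0,2]]])

```text
time: 21.63
eef_pos: [0.585, 0.0518, 0.0116]
tcp_rot: [[0.0, -0.07, 0.998], [0.003, 0.998, 0.07], [-1.0, 0.002, 0.001]]
contact_force: [0.5, 3.7, 5.6]
gripper_width: 0.0295
```

>>> jog_arm(moves=[[[0,-0.3,0,0,0,0,2],[0,0,0,0,0,0,2],[0,0,0,0,0,0,2]]])

```text
time: 21.88
eef_pos: [0.5849, 0.0517, 0.0116]
tcp_rot: [[0.0, -0.071, 0.997], [0.006, 0.997, 0.071], [-1.0, 0.006, 0.0]]
contact_force: [-0.6, 7.3, 6.7]
gripper_width: 0.0289
```

>>> jog_arm(moves=[[[0,-0.3,0,0,0,0,2],[0,0,0,0,0,0,2],[0,0,0,0,0,0,2]]])

```text
time: 22.13
eef_pos: [0.5849, 0.0511, 0.0117]
tcp_rot: [[-0.001, -0.073, 0.997], [0.009, 0.997, 0.073], [-1.0, 0.009, 0.0]]
contact_force: [-2.3, 10.8, 7.0]
gripper_width: 0.0294
```

>>> jog_arm(moves=[[[0,-0.3,0,0,0,0,2],[0,0,0,0,0,0,2],[0,0,0,0,0,0,2]]])

```text
time: 22.38
eef_pos: [0.5851, 0.0492, 0.0117]
tcp_rot: [[-0.001, -0.074, 0.997], [0.01, 0.997, 0.074], [-1.0, 0.01, 0.0]]
contact_force: [-0.9, 12.0, 8.3]
gripper_width: 0.0291
```

>>> jog_arm(moves=[[[0,-0.3,0,0,0,0,2],[0,0,0,0,0,0,2],[0,0,0,0,0,0,2]]])

```text
time: 22.63
eef_pos: [0.5855, 0.0465, 0.0117]
tcp_rot: [[-0.0, -0.075, 0.997], [0.01, 0.997, 0.075], [-1.0, 0.01, 0.001]]
contact_force: [-1.0, 12.0, 6.5]
gripper_width: 0.0293
```

>>> jog_arm(moves=[[[0,-0.3,0,0,0,0,2],[0,0,0,0,0,0,2],[0,0,0,0,0,0,2]]])

```text
time: 22.88
eef_pos: [0.5859, 0.0434, 0.0117]
tcp_rot: [[0.0, -0.075, 0.997], [0.01, 0.997, 0.075], [-1.0, 0.01, 0.001]]
contact_force: [-0.6, 13.1, 6.8]
gripper_width: 0.0289
```

>>> jog_arm(moves=[[[0,-0.3,0,0,0,0,2],[0,-0.3,0,0,0,0,2],[0,-0.3,0,0,0,0,2],[0,0,0,0,0,0,2],[0,0,0,0,0,0,2]]])

```text
time: 23.3
eef_pos: [0.5867, 0.0336, 0.0117]
tcp_rot: [[0.0, -0.074, 0.997], [0.009, 0.997, 0.074], [-1.0, 0.009, 0.001]]
contact_force: [-1.2, 10.6, 5.8]
gripper_width: 0.0292
```

```bash
cat >> h.py <<'E'
def lift(f):
    out={}
    for cam,ref in(('top','t8'),('scene','s5')):
        cap(cam,cam[0]+f); r=[]
        for g in(ref,cam[0]+f):
            a=np.load('pics/'+g+'.npz'); T=np.linalg.inv(a['view']); d=a['d']
            v,u=np.mgrid[0:400,0:640]
            P=np.stack([(u-a['cx'])/a['fx']*d,(v-a['cy'])/a['fy']*d,d],-1)@T[:3,:3].T+T[:3,3]
            Q=P-np.array([.589,-.0345,0]); c,s=np.cos(np.radians(4)),np.sin(np.radians(4))
            x=Q[...,0]*c+Q[...,1]*s; y=-Q[...,0]*s+Q[...,1]*c
            m=(d>0)&(abs(x)<.07)&(y<-.005)&(y>-.235)&(P[...,2]>.015)&(P[...,2]<.042)
            A=np.c_[x[m],y[m],np.ones(m.sum())]; z=P[...,2][m]
            for _ in range(4):
                k=np.linalg.lstsq(A,z,rcond=None)[0]; e=abs(A@k-z); w=e<max(.0015,2*np.median(e)); A,z=A[w],z[w]
            r.append(k)
        out[cam]=(np.round((r[1][1]-r[0][1])*250,5),np.round(r[1][2]-r[0][2],5),len(z))
    print('lift mm by slope, by offset',out)
E
python3 -c "
from h import *
s=telemetry.get_obs();print(s['eef_pos'],s['contact_force']);lift('L1')"
```

```text
[0.58668166 0.0336092  0.01165228] [-1.15496901 10.56173782  5.83937872]
lift mm by slope, by offset {'top': (np.float64(5.48001), np.float64(0.0053), 1449), 'scene': (np.float64(5.03517), np.float64(0.00514), 1363)}
```

>>> jog_arm(moves=[[[0,0,0,0,0,0,2],[0,0,0,0,0,0,2],[0,0,0,0,0,0,2],[0,0,0,0,0,0,2],[0,0,0,0,0,0,2]]])

```text
time: 23.82
eef_pos: [0.5867, 0.0336, 0.0117]
tcp_rot: [[0.0, -0.074, 0.997], [0.009, 0.997, 0.074], [-1.0, 0.009, 0.001]]
contact_force: [-0.1, 11.4, 5.4]
gripper_width: 0.0292
```

```bash
python3 -c "
from h import *
s=telemetry.get_obs();print(s['eef_pos'],s['contact_force'],np.abs(s['qd']).max());lift('L2')
a=cv2.imread('pics/sL2.png')[140:330,190:430];b=cv2.imread('pics/tL2.png')[130:250,220:410]
cv2.imwrite('pics/c12.png',np.vstack([cv2.resize(a,(480,300)),cv2.resize(b,(480,300))]))"
```

```text
[0.58667688 0.03361173 0.01165421] [-0.12860108 11.35099337  5.3651994 ] 0.001937358296588291
lift mm by slope, by offset {'top': (np.float64(5.35818), np.float64(0.0051), 1517), 'scene': (np.float64(5.42661), np.float64(0.00533), 1361)}
```

View pics/c12.png

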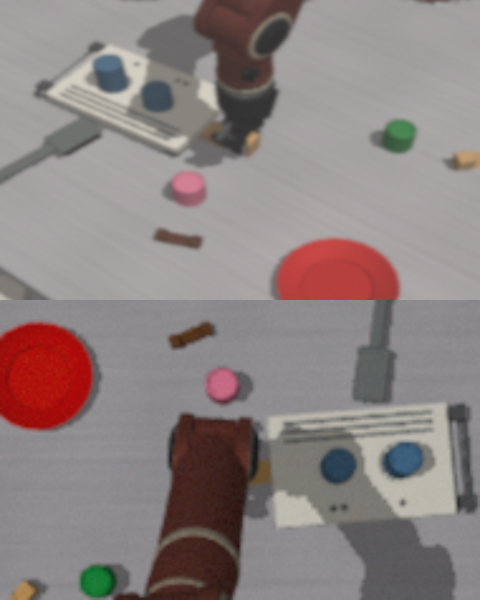

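Both cups stand in their pockets. In the upper panel the wedge is gripped under the middle of the free end, and the other objects are where they were. Handing in.

```bash
python3 -c "
from h import *
order.close_job();s=telemetry.get_obs();print(s['time'],s['eef_pos'],s['gripper_width'])"
```

```text
the job is handed in; nothing more can be done
the job is handed in; nothing more can be done
```

I put the tall cup in pocket one, then the short cup in pocket two. I then slid the larger wedge flat along the ledge under the middle of the free end and handed the job in at about 24 s, still gripping it.

- **Lift:** in the last check, board-plane fits from the top and scene depth images both gave 5.1–5.4 mm. Working it out from the wedge's travel gave a little less, about 4.7 mm.
- **Cups:** each met the pocket floor at the expected height, and both stood upright in the last pictures.
- **Forces:** the readings at the end of each move never exceeded about 13 N of push. The arm was at rest with the wedge still held (opening 29 mm).
- **Other objects:** the plate, brush, chopstick rest and the look-alikes visible in the last pictures had not moved. I did not re-check the basin at the end, but no move came near it.
- **Disagreements:** one measurement of the board's angle read 5.5° instead of about 4°. I kept 4°, which the other measurements agreed on. The tool tilted about 0.01 rad under the push.

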